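# Lock the slide stop against the lamp plate

## Robot

A 6-joint arm with a two-finger parallel gripper is mounted at the origin on the work surface. World frame = base frame: x ahead of the robot, y to its left, z up, the work surface at z = 0. Lengths are in mm, angles in rad, forces in N, time in s.
With the tool pointing down it reaches from about 350 to 775 mm from the base axis. Payload 7.3 kg.
Tool frame: the origin (TCP) lies at the very end of the fingers, on their centre line; the grasp point (between the pads) lies bot.grip_point_offset behind it (bot.grip_point_offset is the distance from the TCP to the grasp point, in mm); z points along the fingers, y is the line along which they close (so a half turn about z gives the same grasp; the last joint's range is limited). The gripper opens to 92 mm and grips with 3 to 60 N. Pads are 19 mm wide; open, the fingers measure 130 mm over their backs; the gripper's body (75 mm by 190 mm) begins 47 mm behind the grasp point.
Start: joints at [1.174, 0.342, 1.524, -0, 1.275, -0.146], TCP at [130.278, 508.599, 226.741] pointing down, gripper open.
Joint ranges: [-2.53, 2.53], [-0.77, 2.02], [0.04, 2.7], [-1, 4.14], [0.28, 2.66], [-3.11, 3.11]. Speed limits (rad/s): [2.57, 2.57, 3.14, 3.14, 3.14, 3.14].

## Interface

Orientations are given as [roll, pitch, yaw] about the fixed x, y, z axes, in that order (R = Rz(yaw) Ry(pitch) Rx(roll)).
In Python, from plant import bot gives the robot as it stands. The module is installed in compiled form; this text tells all that it offers.
- The arm moves only by the tool carry_out, never from a script. Its argument "plan" is a list of rows, each an object of numbers: "tx", "ty", "tz": the shift along the world's x, y, z in mm; "rx", "ry", "rz": the turn, a rotation vector about the world's x, y, z in rad. A call has 1 to 12 rows; each row shifts and turns the commanded pose from where the row before left it; what a row does not reach is not made up. A row lasts 1/10 s, in which the tool goes at most 50 mm and 8.59 degrees, less where a joint would pass 70% of its speed; a pose out of reach is approached as far as the arm can. A call with a gripper value outside its range is refused whole. "gripper" is the closure, from 0 (fully open) to 1 (shut), set as the call begins (left out, the last holds). The fingers move at their own pace and stop on an object; the grip force is fixed at half the most. Time passes only in rows, so rows that do not move let the fingers close. It gives the time, the measured TCP pose, the force, the opening and the grip force at its end, in the units of the state.
- bot.get_obs(): the state, without advancing time (a new reading comes with each control period).
- bot.capture(name): name is "scene" or "side" or "wrist"; returns the picture (400x640x3 uint8, red, green, blue); there is no depth.
- bot.camera_model(name): a dict with "camera_matrix" (3x3 intrinsics, pixels), "R" (3x3) and "t" (3): a world point X has camera coordinates R X + t. Camera axes: x right, y down, z forward; pixel columns grow to the right and rows downward; lengths in mm; the calibration is good to about 2 mm. A picture is of the moment at which its call begins: read the wrist's pose just before it. camera_model takes no time and is no camera call; for the wrist camera it gives the pose at the moment of the call.
- bot.close_job(): hands the job in; it is judged then, once.
The state is a dict: "time": time; "joint_positions": joint angles; "dq": joint speeds; "tau": joint torques, N m; "tool_pos": TCP position; "tcp_rot": TCP orientation; "contact_force": force on the tool from outside, world axes, zero at the start; "moment": the same for the moment, N m; "grip_width": finger opening in mm; "finger_force": force on a finger pad.
Only numpy, scipy, OpenCV 4.12 (cv2) and the standard library are available. Lean on these libraries where they do the work, as an engineer would, in place of code of your own. Each camera call takes 0.05 s, during which the arm holds its last target. There are 200 camera calls.

## Task

Two identical slide jigs lie side by side on the bench; one holds the finned lamp plate against its end fence. On that jig, slide the loose stop along its rail until it is up against the lamp plate, then lock it there by turning its clamp knob a quarter turn clockwise (seen from above), until the knob's bar lies along the rail. Leave the lamp plate in its place and do not disturb the stop and knob of the other jig.

Things in the scene. Friction and masses are not known exactly. Their poses are not given: they have to be found in the camera images.
- lamp_plate: Lamp plate: grey finned heat sink with two round LED lenses on top, 110 (x) by 86 (y) by 40 mm tall (lenses 46), 0.9 kg, loose on the jig's base plate, 12 mm above the table. Origin: centre of its underside. x runs along the rail, away from the stop; the face towards the stop is 55 mm from the origin at -x. At +x the jig's end fence backs it within 2 mm.
- stop_axis (a point): On the lamp jig's stop: point on the clamp knob's axis at its bar's mid-height, 68 mm above the table. x points along the rail to the lamp plate, z up; it does not turn with the knob. Stop: aluminium block with a black pad, 64 mm wide; pad face 36 mm ahead, block top 24 mm below. Starts 55 to 130 mm short of the plate. Slides along x only, 2 N friction when loose; may be dragged by the knob's bar.
- clamp_knob (a joint): Angle (rad) of that stop's clamp knob, a black upright bar 50 mm long, 12 thick, 28 tall (14 above to 14 below stop_axis). 0: bar square across the rail (along stop_axis's y), loose. Grows clockwise seen from above; bites from 0.9, bar along the rail and tight at 1.57; limits 0 and 1.6. Starts at 0 to 0.3, needs about 0.15 N m, stays where left. One grasp can drag the stop and turn the knob.
- spare_knob_end (a point): Near one end of the knob bar on the other jig's stop, 22 mm from its knob axis, 68 mm above the table. That jig and stop are identical to the first (base plates 340 by 100 mm) but hold only a glass lens cup, 72 mm wide, instead of the lamp plate: leave its stop and knob as they are.
Not all that is in view belongs to the job. What is shaped like the lamp_plate but purple or red is not meant.

How it is judged:
By the outcome, as a careful person would: the job done as asked, in the order asked, and still so for the second after the job is handed in, with the robot touching nothing.
It also fails if it takes over 35 s, if anything falls off the work surface, if the arm or the gripper's body presses on something with over 40 N, if the wrist force passes 120 N, or if a joint passes its speed limit or range.

## Working session

There is one attempt and no reset: what is moved stays moved. The work goes in short steps, Python scripts to look and compute and a tool call to move; the robot and the scene stay as the last step left them, time stands still between calls to the robot, and variables do not carry over. Pictures are saved under pics/ and viewed, at most 10 in all, crops included, and the job is handed in when it is done.

Besides the shell and the picture viewer there is one more tool, called after "Call:" by a JSON object that holds its "op" and its "data", one argument or row to a line. carry_out: Moves the arm, as the interface text tells. Its arguments: {"type":"object","properties":{"plan":{"type":"array"},"gripper":{"type":"number"}},"required":["plan"]}

```bash
mkdir -p pics; python3 - <<'E'
from plant import bot
import cv2,numpy as np
for n in("scene","side"):
    im=bot.capture(n); cv2.imwrite(f"pics/{n}1.png",im[:,:,::-1])
    m=bot.camera_model(n); print(n,np.round(m["camera_matrix"],1).tolist(),np.round(-np.array(m["R"]).T@m["t"]).tolist())
o=bot.get_obs(); print(o["tool_pos"],o["tcp_rot"],o["contact_force"],bot.grip_point_offset,o["time"],o["grip_width"])
E
```

```text
scene [[440.2, 0.0, 319.8], [0.0, 440.2, 198.4], [0.0, 0.0, 1.0]] [1055.0, -235.0, 952.0]
side [[446.4, 0.0, 322.9], [0.0, 446.4, 199.6], [0.0, 0.0, 1.0]] [267.0, -703.0, 531.0]
[130.14508595 508.23853154 226.11489477] [-3.14021332e+00 -1.73028893e-04  2.89077887e+00] [ 0.45221572 -0.55751136  0.36871704] 18.8 0.1 91.936878361015
```

View pics/scene1.png

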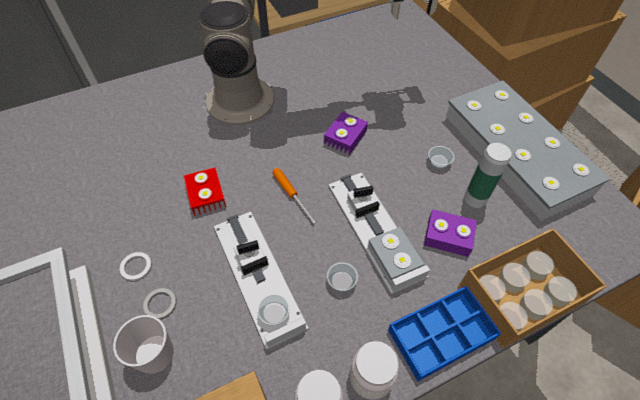

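View pics/side1.png

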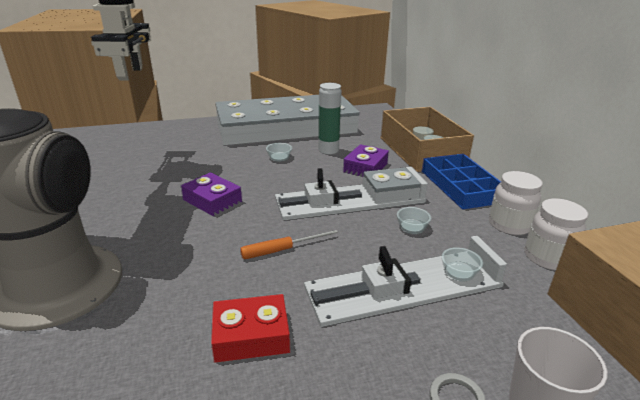

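The lamp jig is the one at scene (378,232), with its knob at about (363,190). The spare jig is at (260,280). I'll enlarge the lamp jig in both views.

```bash
cat >h.py <<'E'
import numpy as np
from plant import bot
def ray(m,p,z):
    K,R,t=(np.array(m[k],float) for k in("camera_matrix","R","t"))
    t=t.ravel();c=-R.T@t; d=R.T@np.linalg.solve(K,[p[0],p[1],1]); return c+d*(z-c[2])/d[2]
E
python3 - <<'E'
from h import *
import cv2
a=cv2.imread("pics/scene1.png")[160:300,325:435]; b=cv2.imread("pics/side1.png")[155:225,270:430]
a=cv2.resize(a,None,fx=4,fy=4,interpolation=2); b=cv2.resize(b,(0,0),fx=2.2,fy=2.2,interpolation=2)
o=np.zeros((560,800,3),np.uint8); o[:560,:440]=a; o[:b.shape[0],440:440+b.shape[1]]=b
cv2.imwrite("pics/c1.png",o)
m=bot.camera_model("scene"); s=bot.camera_model("side")
print(ray(m,(363,190),75),ray(s,(320,180),68),ray(m,(391,241),58),ray(m,(402,260),58),ray(m,(247,246),75))
E
```

```text
[520.83493679 145.50678563  75.        ] [518.85765869 135.80656408  68.        ] [668.07951544 139.61581223  58.        ] [721.3490548  136.33798176  58.        ] [ 544.36312035 -168.2913773    75.        ]
```

View pics/c1.png

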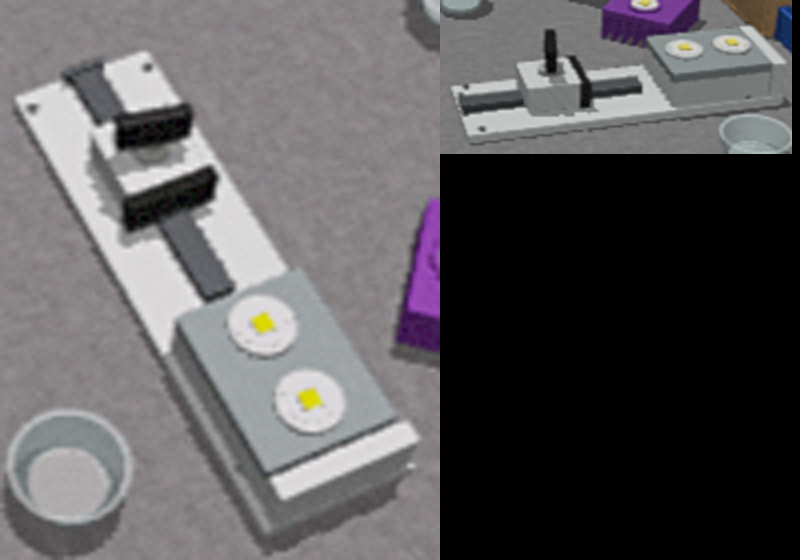

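The crop shows the bar at (152,127), the pad at (170,197) and the plate hard against the fence. The bar is roughly square across the rail, which runs about along +x. Next I'll bring the wrist above it.

Call:
{"op": "carry_out", "data": {
  "plan": [
    {"tx": 32,"ty": -31,"rz": -0.12},
    {"tx": 32,"ty": -31,"rz": -0.12},
    {"tx": 32,"ty": -31,"rz": -0.12},
    {"tx": 32,"ty": -31,"rz": -0.12},
    {"tx": 32,"ty": -31,"rz": -0.12},
    {"tx": 32,"ty": -31,"rz": -0.12},
    {"tx": 32,"ty": -31,"rz": -0.12},
    {"tx": 32,"ty": -31,"rz": -0.12},
    {"tx": 32,"ty": -31,"rz": -0.12},
    {"tx": 32,"ty": -31,"rz": -0.12},
    {"tx": 32,"ty": -31,"rz": -0.12},
    {"tx": 38,"ty": -29}
  ]
}}

```text
invalid input at $.plan[0]: expected keys tx, ty, tz, rx, ry, rz
```

```bash
python3 - <<'E'
from h import *
import cv2,pickle
o=bot.get_obs();m=bot.camera_model("wrist");im=bot.capture("wrist");cv2.imwrite("pics/w1.png",im[:,:,::-1]);pickle.dump(m,open("w1.pkl","wb"))
print(o["tool_pos"],o["tcp_rot"],o["time"],o["joint_positions"],o["contact_force"])
E
```

```text
[130.14508595 508.23853154 226.11489477] [-3.14021332e+00 -1.73028893e-04  2.89077887e+00] 0.1 [ 1.17398605e+00  3.42660883e-01  1.52490861e+00 -3.08097484e-05
  1.27541299e+00 -1.45987628e-01] [ 0.45221572 -0.55751136  0.36871704]
```

View pics/w1.png

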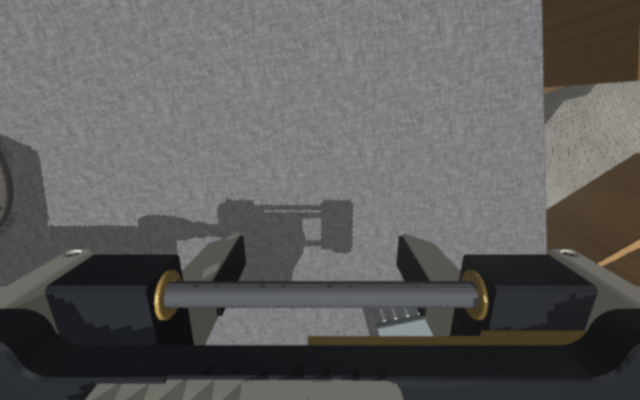

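```bash
python3 - <<'E'
from h import *
m=bot.camera_model("wrist");R=np.array(m["R"]);print(-R.T@m["t"],R.round(2),ray(m,(320,100),50),ray(m,(320,200),50))
E
```

```text
[ 48.82909872 529.02190516 384.27361484] [[ 0.25  0.97 -0.  ]
 [ 0.92 -0.24  0.31]
 [ 0.3  -0.08 -0.95]] [ 46.01803344 528.35998183  50.        ] [156.62723018 499.8982895   50.        ]
```

The picture shows only table; the fingers sit at rows 235–340, and a point under the TCP would appear near row 180. So moving straight above the knob keeps it in view.

Call:
{"op": "carry_out", "data": {
  "plan": [
    {"tx": 32,"ty": -31,"tz": 0,"rx": 0,"ry": 0,"rz": -0.12},
    {"tx": 32,"ty": -31,"tz": 0,"rx": 0,"ry": 0,"rz": -0.12},
    {"tx": 32,"ty": -31,"tz": 0,"rx": 0,"ry": 0,"rz": -0.12},
    {"tx": 32,"ty": -31,"tz": 0,"rx": 0,"ry": 0,"rz": -0.12},
    {"tx": 32,"ty": -31,"tz": 0,"rx": 0,"ry": 0,"rz": -0.12},
    {"tx": 32,"ty": -31,"tz": 0,"rx": 0,"ry": 0,"rz": -0.12},
    {"tx": 32,"ty": -31,"tz": 0,"rx": 0,"ry": 0,"rz": -0.12},
    {"tx": 32,"ty": -31,"tz": 0,"rx": 0,"ry": 0,"rz": -0.12},
    {"tx": 32,"ty": -31,"tz": 0,"rx": 0,"ry": 0,"rz": -0.12},
    {"tx": 32,"ty": -31,"tz": 0,"rx": 0,"ry": 0,"rz": -0.12},
    {"tx": 32,"ty": -31,"tz": 0,"rx": 0,"ry": 0,"rz": -0.12},
    {"tx": 38,"ty": -29,"tz": 0,"rx": 0,"ry": 0,"rz": 0}
  ]
}}

```text
time: 1.35
tool_pos: [520.9, 137.0, 226.7]
tcp_rot: [-3.141, -0.0, 1.567]
contact_force: [-0.1, 0.5, -0.0]
grip_width: 91.5
finger_force: 0.0
```

```bash
python3 - <<'E'
from h import *
import cv2,pickle
for i in range(3): bot.capture("wrist")
o=bot.get_obs();m=bot.camera_model("wrist");im=bot.capture("wrist");cv2.imwrite("pics/w2.png",im[:,:,::-1]);pickle.dump(m,open("w2.pkl","wb"))
print(o["tool_pos"],o["tcp_rot"],o["time"],o["joint_positions"],o["contact_force"])
E
```

```text
[521.6316824  136.60825174 225.81355585] [-3.14063701e+00  3.08941827e-04  1.56706066e+00] 1.5 [ 1.14086356e-01  3.69398884e-01  1.48556625e+00 -2.02531439e-04
  1.28761286e+00  1.17878857e-01] [-0.59174644  0.26889114 -0.41421218]
```

View pics/w2.png

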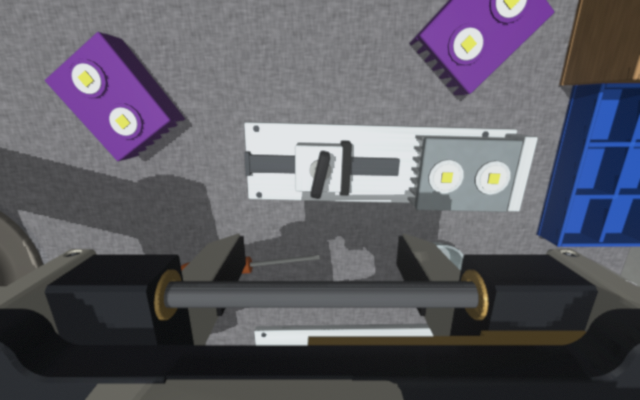

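The knob bar is at (321,174), leaning clockwise. The black pad is at (346,168), and the lamp plate's near face is at about x=415. The rail runs to the right (+x).

```bash
python3 - <<'E'
from h import *
import cv2,pickle
m=pickle.load(open("w2.pkl","rb"));im=cv2.imread("pics/w2.png")
def blobs(mask,x0,y0,x1,y1,amin):
    k=np.zeros_like(mask);k[y0:y1,x0:x1]=mask[y0:y1,x0:x1]
    return [c for c in cv2.findContours(k,0,2)[0] if cv2.contourArea(c)>amin]
g=im.max(2)
for c in blobs((g<45).astype('u1')*255,290,130,360,205,60):
    r=cv2.minAreaRect(c);P=cv2.boxPoints(r)
    print("dark",np.round(r[0]),np.round(r[1],1),r[2]);
    for z in(82,54): print(z,[ray(m,p,z)[:2].round(1).tolist() for p in P],ray(m,r[0],z).round(1))
y=((im[...,2]>150)&(im[...,0]<90)).astype('u1')*255
L=[ray(m,np.array(cv2.minAreaRect(c)[0]),58)[:2] for c in blobs(y,420,150,520,200,20)];print("lens",L)
# base-plate top edge, far side: white/grey transition
pts=[]
for u in range(265,405,5):
    col=g[105:150,u].astype(int);pts.append((u,105+np.argmax(np.diff(col))+.5))
W=np.array([ray(m,p,12)[:2] for p in pts]);p=np.polyfit(W[:,0],W[:,1],1);print("far edge",p,np.abs(np.polyval(p,W[:,0])-W[:,1]).max())
pts=[]
for u in range(265,300,5):
    col=g[175:215,u].astype(int);pts.append((u,175+np.argmin(np.diff(col))+.5))
W=np.array([ray(m,p,12)[:2] for p in pts]);p=np.polyfit(W[:,0],W[:,1],1);print("near edge",p,W.round(1).tolist())
print("plate face row185", [(u,g[190,u]) for u in range(400,426,2)], ray(m,(418,190),52))
E
```

```text
lens []
far edge [-1.07145443e-02  1.96693207e+02] 22.424760035854177
near edge [-4.88900714e-02  1.20494971e+02] [[447.1, 98.5], [453.8, 98.5], [460.5, 98.5], [467.1, 97.1], [473.8, 97.0], [480.5, 97.0], [487.2, 97.0]]
plate face row185 [(400, np.uint8(231)), (402, np.uint8(231)), (404, np.uint8(220)), (406, np.uint8(185)), (408, np.uint8(160)), (410, np.uint8(103)), (412, np.uint8(99)), (414, np.uint8(99)), (416, np.uint8(84)), (418, np.uint8(93)), (420, np.uint8(150)), (422, np.uint8(160)), (424, np.uint8(159))] [636.74198817 121.58422467  52.        ]
```

```bash
python3 - <<'E'
from h import *
import cv2,pickle
m=pickle.load(open("w2.pkl","rb"));im=cv2.imread("pics/w2.png");g=im.max(2)
print(g[172,300:360:2],g[150:200:4,346]); print(im[177,447])
k=np.zeros_like(g);k[135:205,300:360]=(g[135:205,300:360]<62)*255
for c in cv2.findContours(k,0,1)[0]:
    if cv2.contourArea(c)<40: continue
    r=cv2.minAreaRect(c);P=cv2.boxPoints(r);print("dark",np.round(r[0],1),np.round(r[1],1),r[2])
    for z in(82,54): print(z,[ray(m,p,z)[:2].round(1).tolist() for p in P],ray(m,r[0],z).round(1))
h=cv2.inRange(cv2.cvtColor(im,40),(20,120,100),(35,255,255));h[:,:425]=0;h[:150]=0;h[205:]=0;h[:,520:]=0
L=[ray(m,cv2.minAreaRect(c)[0],58)[:2].round(1) for c in cv2.findContours(h,0,1)[0] if cv2.contourArea(c)>20];print("lens",L)
W=np.array([ray(m,(u,105+np.argmax(np.diff(g[105:140,u].astype(int)))+.5),12) for u in range(260,405,5)])
l=cv2.fitLine(W[:,:2].astype('f4'),cv2.DIST_HUBER,0,.01,.01).ravel();print("far",l)
E
```

```text
[232 232 232 232 228 196 185 153  68  65  66  63  61  75 121 130 179 230
 232 232 218  90  60  61  61  64  90  99  99  99] [ 62  62  62  62  61  61  61  61  60  59  58  67 149]
[104 229 226]
dark [345.7 179. ] [ 5.6 28.5] 4.39870548248291
82 [[544.6, 127.5], [546.3, 158.5], [552.2, 158.1], [550.6, 127.0]] [548.4 143.   82. ]
54 [[546.6, 118.8], [548.5, 152.8], [554.9, 152.2], [553.2, 118.3]] [550.8 135.8  54. ]
dark [319.2 178.9] [ 8.2 36.6] 13.495734214782715
82 [[511.2, 124.5], [520.6, 163.3], [529.0, 161.3], [519.8, 122.2]] [520.2 143.2  82. ]
54 [[510.1, 115.5], [520.4, 158.0], [529.6, 155.7], [519.6, 113.1]] [520. 136.  54.]
lens [array([719.7, 137.4]), array([665.7, 138.8])]
far [ 9.9956256e-01 -2.9574908e-02  5.3351514e+02  1.9479970e+02]
```

```bash
python3 - <<'E'
from h import *
import cv2,pickle
m=pickle.load(open("w2.pkl","rb"));im=cv2.imread("pics/w2.png");g=im.max(2)
k=np.zeros_like(g);k[135:210,300:360]=(g[135:210,300:360]<80)*255
for c in cv2.findContours(k,0,1)[0]:
    if cv2.contourArea(c)<40: continue
    r=cv2.minAreaRect(c);P=cv2.boxPoints(r);print("dark",np.round(r[0],1),np.round(r[1],1),r[2])
    print([ray(m,p,82)[:2].round(1).tolist() for p in P],ray(m,r[0],82).round(1))
# rows of bar: left/right edges
for v in range(146,204,4):
    u=300+np.where(g[v,300:334]<85)[0]
    if len(u): print(v,u.min(),u.max(),ray(m,(u.mean(),v),82)[:2].round(1))
print("pad front",[ray(m,(352,v),54).round(1)[:2].tolist() for v in(170,)])
E
```

```text
dark [320.2 174.8] [10.4 46.6] 14.03624439239502
[[509.6, 124.1], [522.0, 172.9], [532.5, 170.3], [520.5, 121.1]] [521.3 147.7  82. ]
dark [346.5 168. ] [52. 11.] 90.0
[[542.7, 182.0], [554.0, 181.9], [555.6, 126.3], [543.7, 126.3]] [549.  154.9  82. ]
154 320 328 [525.4 169.8]
158 320 329 [525.9 165.6]
162 318 328 [524.3 161.4]
166 317 327 [523.3 157.2]
170 316 326 [522.2 152.9]
174 315 325 [521.1 148.6]
178 315 324 [520.6 144.2]
182 314 323 [519.5 139.8]
186 313 322 [518.4 135.4]
190 312 321 [517.3 130.9]
194 311 320 [516.2 126.4]
198 317 317 [517.7 121.9]
pad front [[557.8, 146.5]]
```

```bash
python3 - <<'E'
from h import *
m=bot.camera_model("scene");s=bot.camera_model("side")
for z in (44,50,56,62,68): print(z,[ray(m,p,z)[:2].round(0).tolist() for p in((355.5,208.7),(378.2,202.5))],[ray(s,p,z)[:2].round(0).tolist() for p in((270+135/2.2,155+58/2.2),(270+148/2.2,155+85/2.2))])
E
```

```text
44 [[544.0, 114.0], [553.0, 174.0]] [[556.0, 166.0], [551.0, 108.0]]
50 [[548.0, 112.0], [556.0, 172.0]] [[552.0, 156.0], [547.0, 98.0]]
56 [[551.0, 109.0], [559.0, 169.0]] [[548.0, 145.0], [544.0, 88.0]]
62 [[555.0, 107.0], [563.0, 166.0]] [[545.0, 134.0], [540.0, 78.0]]
68 [[558.0, 105.0], [566.0, 163.0]] [[541.0, 123.0], [537.0, 68.0]]
```

Checks: knob axis ≈ (520.5, 146.5), and the base plate's centreline agrees. The bar is turned about 0.2, the gap to the plate is about 81 mm and the pad top is at or below 48 mm. I'll descend and grasp.

Call:
{"op": "carry_out", "data": {
  "plan": [
    {"tx": -1,"ty": 10,"tz": -20,"rx": 0,"ry": 0,"rz": -0.112},
    {"tx": 0,"ty": 0,"tz": -45,"rx": 0,"ry": 0,"rz": -0.112},
    {"tx": 0,"ty": 0,"tz": -45,"rx": 0,"ry": 0,"rz": 0},
    {"tx": 0,"ty": 0,"tz": -35,"rx": 0,"ry": 0,"rz": 0},
    {"tx": 0,"ty": 0,"tz": -15,"rx": 0,"ry": 0,"rz": 0},
    {"tx": 0,"ty": 0,"tz": -11,"rx": 0,"ry": 0,"rz": 0},
    {"tx": 0,"ty": 0,"tz": 0,"rx": 0,"ry": 0,"rz": 0},
    {"tx": 0,"ty": 0,"tz": 0,"rx": 0,"ry": 0,"rz": 0}
  ]
}}

```text
time: 2.35
tool_pos: [519.5, 149.2, 56.7]
tcp_rot: [3.14, -0.001, 1.348]
contact_force: [0.8, -0.9, 0.2]
grip_width: 92.0
finger_force: 0.0
```

Call:
{"op": "carry_out", "data": {
  "plan": [
    {"tx": 0,"ty": 0,"tz": 0,"rx": 0,"ry": 0,"rz": 0},
    {"tx": 0,"ty": 0,"tz": 0,"rx": 0,"ry": 0,"rz": 0},
    {"tx": 0,"ty": 0,"tz": 0,"rx": 0,"ry": 0,"rz": 0},
    {"tx": 0,"ty": 0,"tz": 0,"rx": 0,"ry": 0,"rz": 0},
    {"tx": 0,"ty": 0,"tz": 0,"rx": 0,"ry": 0,"rz": 0},
    {"tx": 0,"ty": 0,"tz": 0,"rx": 0,"ry": 0,"rz": 0},
    {"tx": 0,"ty": 0,"tz": 0,"rx": 0,"ry": 0,"rz": 0},
    {"tx": 0,"ty": 0,"tz": 0,"rx": 0,"ry": 0,"rz": 0},
    {"tx": 0,"ty": 0,"tz": 0,"rx": 0,"ry": 0,"rz": 0},
    {"tx": 0,"ty": 0,"tz": 0,"rx": 0,"ry": 0,"rz": 0}
  ],
  "gripper": 1
}}

```text
time: 3.35
tool_pos: [519.3, 148.6, 55.7]
tcp_rot: [3.141, 0.0, 1.347]
contact_force: [2.6, -1.6, -0.6]
grip_width: 16.6
finger_force: 2.2
```

Call:
{"op": "carry_out", "data": {
  "plan": [
    {"tx": 0,"ty": 0,"tz": 0,"rx": 0,"ry": 0,"rz": 0},
    {"tx": 0,"ty": 0,"tz": 0,"rx": 0,"ry": 0,"rz": 0},
    {"tx": 0,"ty": 0,"tz": 0,"rx": 0,"ry": 0,"rz": 0},
    {"tx": 0,"ty": 0,"tz": 0,"rx": 0,"ry": 0,"rz": 0}
  ]
}}

```text
time: 3.75
tool_pos: [519.6, 148.4, 55.8]
tcp_rot: [3.141, 0.0, 1.347]
contact_force: [1.5, -3.1, -0.8]
grip_width: 12.1
finger_force: 30.0
```

The bar is gripped at 12.1 mm opening. Now I'll drag it along the rail.

Call:
{"op": "carry_out", "data": {
  "plan": [
    {"tx": 8,"ty": -0.2,"tz": 0,"rx": 0,"ry": 0,"rz": 0},
    {"tx": 14,"ty": -0.4,"tz": 0,"rx": 0,"ry": 0,"rz": 0},
    {"tx": 16,"ty": -0.4,"tz": 0,"rx": 0,"ry": 0,"rz": 0},
    {"tx": 16,"ty": -0.4,"tz": 0,"rx": 0,"ry": 0,"rz": 0},
    {"tx": 12,"ty": -0.3,"tz": 0,"rx": 0,"ry": 0,"rz": 0},
    {"tx": 6,"ty": -0.2,"tz": 0,"rx": 0,"ry": 0,"rz": 0},
    {"tx": 2,"ty": -0.1,"tz": 0,"rx": 0,"ry": 0,"rz": 0},
    {"tx": 0,"ty": 0,"tz": 0,"rx": 0,"ry": 0,"rz": 0},
    {"tx": 0,"ty": 0,"tz": 0,"rx": 0,"ry": 0,"rz": 0}
  ]
}}

```text
time: 4.65
tool_pos: [593.6, 146.3, 55.8]
tcp_rot: [3.14, 0.0, 1.347]
contact_force: [2.2, -4.5, 1.2]
grip_width: 11.7
finger_force: 30.0
```

```bash
python3 - <<'E'
from h import *
import cv2,pickle
m=bot.camera_model("wrist");im=bot.capture("wrist");cv2.imwrite("pics/w3.png",im[:,:,::-1])
o=bot.get_obs();print(o["tool_pos"],o["contact_force"],o["grip_width"])
E
```

```text
[593.50846991 146.32882278  55.79640096] [ 1.83438764 -4.64643373  1.35509515] 11.789986757165076
```

View pics/w3.png

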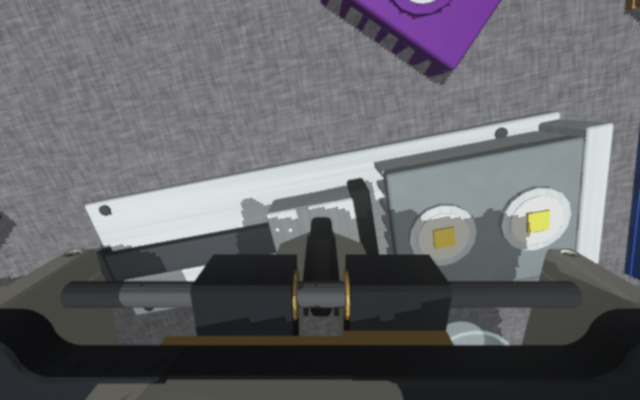

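The picture shows the pad's front edge at (375,240), close to the plate face at (387,240), with the bar gripped between the fingers. About 6–8 mm remain, so I'll close the gap in small steps.

Call:
{"op": "carry_out", "data": {
  "plan": [
    {"tx": 2,"ty": -0.1,"tz": 0,"rx": 0,"ry": 0,"rz": 0},
    {"tx": 2,"ty": 0,"tz": 0,"rx": 0,"ry": 0,"rz": 0},
    {"tx": 1,"ty": 0,"tz": 0,"rx": 0,"ry": 0,"rz": 0},
    {"tx": 0,"ty": 0,"tz": 0,"rx": 0,"ry": 0,"rz": 0},
    {"tx": 0,"ty": 0,"tz": 0,"rx": 0,"ry": 0,"rz": 0}
  ]
}}

```text
time: 5.2
tool_pos: [597.7, 146.2, 55.8]
tcp_rot: [-3.141, 0.001, 1.347]
contact_force: [-1.9, -5.2, 3.1]
grip_width: 11.7
finger_force: 30.0
```

Call:
{"op": "carry_out", "data": {
  "plan": [
    {"tx": 1,"ty": 0,"tz": 0,"rx": 0,"ry": 0,"rz": 0},
    {"tx": 0,"ty": 0,"tz": 0,"rx": 0,"ry": 0,"rz": 0},
    {"tx": 0,"ty": 0,"tz": 0,"rx": 0,"ry": 0,"rz": 0}
  ]
}}

```text
time: 5.5
tool_pos: [598.7, 146.2, 55.8]
tcp_rot: [-3.141, 0.001, 1.347]
contact_force: [-1.1, -4.0, 3.3]
grip_width: 11.8
finger_force: 30.0
```

Call:
{"op": "carry_out", "data": {
  "plan": [
    {"tx": 1,"ty": 0,"tz": 0,"rx": 0,"ry": 0,"rz": 0},
    {"tx": 0,"ty": 0,"tz": 0,"rx": 0,"ry": 0,"rz": 0},
    {"tx": 0,"ty": 0,"tz": 0,"rx": 0,"ry": 0,"rz": 0}
  ]
}}

```text
time: 5.8
tool_pos: [599.6, 146.1, 55.8]
tcp_rot: [-3.14, 0.001, 1.347]
contact_force: [-2.1, -5.3, 3.2]
grip_width: 11.6
finger_force: 30.0
```

Call:
{"op": "carry_out", "data": {
  "plan": [
    {"tx": 1,"ty": 0,"tz": 0,"rx": 0,"ry": 0,"rz": 0},
    {"tx": 0,"ty": 0,"tz": 0,"rx": 0,"ry": 0,"rz": 0},
    {"tx": 0,"ty": 0,"tz": 0,"rx": 0,"ry": 0,"rz": 0}
  ]
}}

```text
time: 6.1
tool_pos: [600.6, 146.2, 55.8]
tcp_rot: [-3.14, 0.001, 1.347]
contact_force: [-1.7, -5.8, 4.0]
grip_width: 11.4
finger_force: 30.0
```

Call:
{"op": "carry_out", "data": {
  "plan": [
    {"tx": 1,"ty": 0,"tz": 0,"rx": 0,"ry": 0,"rz": 0},
    {"tx": 0,"ty": 0,"tz": 0,"rx": 0,"ry": 0,"rz": 0},
    {"tx": 0,"ty": 0,"tz": 0,"rx": 0,"ry": 0,"rz": 0}
  ]
}}

```text
time: 6.4
tool_pos: [601.6, 146.1, 55.8]
tcp_rot: [-3.14, 0.001, 1.347]
contact_force: [-1.4, -6.0, 3.8]
grip_width: 12.1
finger_force: 30.0
```

Call:
{"op": "carry_out", "data": {
  "plan": [
    {"tx": 1,"ty": 0,"tz": 0,"rx": 0,"ry": 0,"rz": 0},
    {"tx": 0,"ty": 0,"tz": 0,"rx": 0,"ry": 0,"rz": 0},
    {"tx": 0,"ty": 0,"tz": 0,"rx": 0,"ry": 0,"rz": 0}
  ]
}}

```text
time: 6.7
tool_pos: [602.6, 146.1, 55.8]
tcp_rot: [-3.141, 0.001, 1.347]
contact_force: [-2.4, -5.6, 3.7]
grip_width: 11.7
finger_force: 30.0
```

```bash
python3 - <<'E'
from h import *
import cv2
im=bot.capture("wrist")[150:260,330:470,::-1]; im2=bot.capture("side")[155:225,270:430,::-1]
o=np.zeros((600,800,3),np.uint8);a=cv2.resize(im,None,fx=3.4,fy=3.4,interpolation=2);b=cv2.resize(im2,(480,210),interpolation=2)
o[:a.shape[0],:a.shape[1]]=a;o[385:595,:480]=b;cv2.imwrite("pics/c2.png",o[:,:480])
x=bot.get_obs();print(x["tool_pos"],x["contact_force"])
E
```

```text
[602.64172825 146.11353817  55.79043992] [-1.77759414 -6.25680118  3.56412014]
```

View pics/c2.png

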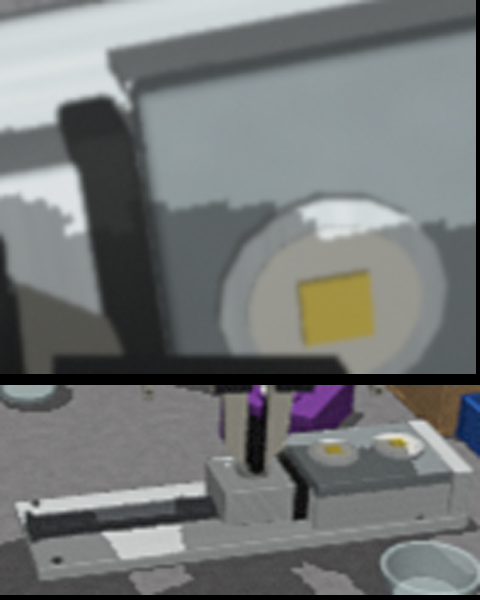

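The pad edge (130,200) is almost at the plate face (150,200). I'll keep stepping until the force rises.

Call:
{"op": "carry_out", "data": {
  "plan": [
    {"tx": 1,"ty": 0,"tz": 0,"rx": 0,"ry": 0,"rz": 0},
    {"tx": 0,"ty": 0,"tz": 0,"rx": 0,"ry": 0,"rz": 0},
    {"tx": 0,"ty": 0,"tz": 0,"rx": 0,"ry": 0,"rz": 0}
  ]
}}

```text
time: 7.1
tool_pos: [603.0, 146.1, 55.8]
tcp_rot: [-3.139, 0.001, 1.347]
contact_force: [-3.2, -5.1, 5.2]
grip_width: 11.9
finger_force: 30.0
```

Call:
{"op": "carry_out", "data": {
  "plan": [
    {"tx": 0.5,"ty": 0,"tz": 0,"rx": 0,"ry": 0,"rz": 0},
    {"tx": 0,"ty": 0,"tz": 0,"rx": 0,"ry": 0,"rz": 0},
    {"tx": 0,"ty": 0,"tz": 0,"rx": 0,"ry": 0,"rz": 0}
  ]
}}

```text
time: 7.4
tool_pos: [603.0, 146.1, 55.8]
tcp_rot: [-3.138, 0.002, 1.347]
contact_force: [-6.2, -5.4, 6.5]
grip_width: 11.8
finger_force: 30.0
```

Call:
{"op": "carry_out", "data": {
  "plan": [
    {"tx": 0.5,"ty": 0,"tz": 0,"rx": 0,"ry": 0,"rz": 0},
    {"tx": 0,"ty": 0,"tz": 0,"rx": 0,"ry": 0,"rz": 0},
    {"tx": 0,"ty": 0,"tz": 0,"rx": 0,"ry": 0,"rz": 0}
  ]
}}

```text
time: 7.7
tool_pos: [603.1, 146.1, 55.8]
tcp_rot: [-3.137, 0.002, 1.347]
contact_force: [-7.0, -5.3, 7.0]
grip_width: 11.9
finger_force: 30.0
```

The TCP has stopped at x=603.0 and the force is rising, so the pad is on the plate. Now the clockwise turn, easing the TCP 2 mm onto the axis.

Call:
{"op": "carry_out", "data": {
  "plan": [
    {"tx": 0,"ty": -0.2,"tz": 0,"rx": 0,"ry": 0,"rz": -0.115},
    {"tx": 0,"ty": -0.2,"tz": 0,"rx": 0,"ry": 0,"rz": -0.115},
    {"tx": 0,"ty": -0.2,"tz": 0,"rx": 0,"ry": 0,"rz": -0.115},
    {"tx": 0,"ty": -0.2,"tz": 0,"rx": 0,"ry": 0,"rz": -0.115},
    {"tx": 0,"ty": -0.2,"tz": 0,"rx": 0,"ry": 0,"rz": -0.115},
    {"tx": 0,"ty": -0.2,"tz": 0,"rx": 0,"ry": 0,"rz": -0.115},
    {"tx": 0,"ty": 0,"tz": 0,"rx": 0,"ry": 0,"rz": 0},
    {"tx": 0,"ty": 0,"tz": 0,"rx": 0,"ry": 0,"rz": 0}
  ]
}}

```text
time: 8.5
tool_pos: [604.6, 145.0, 55.8]
tcp_rot: [-3.141, 0.001, 0.657]
contact_force: [-2.5, -5.4, 2.9]
grip_width: 12.0
finger_force: 30.0
```

Call:
{"op": "carry_out", "data": {
  "plan": [
    {"tx": 1,"ty": 0,"tz": 0,"rx": 0,"ry": 0,"rz": 0},
    {"tx": 0,"ty": 0,"tz": 0,"rx": 0,"ry": 0,"rz": 0},
    {"tx": 0,"ty": 0,"tz": 0,"rx": 0,"ry": 0,"rz": 0}
  ]
}}

```text
time: 8.8
tool_pos: [604.7, 145.0, 55.8]
tcp_rot: [-3.14, 0.003, 0.657]
contact_force: [-5.1, -5.3, 6.6]
grip_width: 11.9
finger_force: 30.0
```

Still hard against the plate. I'll finish the turn.

Call:
{"op": "carry_out", "data": {
  "plan": [
    {"tx": 0.1,"ty": -0.2,"tz": 0,"rx": 0,"ry": 0,"rz": -0.115},
    {"tx": 0.1,"ty": -0.2,"tz": 0,"rx": 0,"ry": 0,"rz": -0.115},
    {"tx": 0.1,"ty": -0.2,"tz": 0,"rx": 0,"ry": 0,"rz": -0.115},
    {"tx": 0,"ty": -0.2,"tz": 0,"rx": 0,"ry": 0,"rz": -0.115},
    {"tx": 0,"ty": -0.2,"tz": 0,"rx": 0,"ry": 0,"rz": -0.115},
    {"tx": 0,"ty": 0,"tz": 0,"rx": 0,"ry": 0,"rz": -0.11},
    {"tx": 0,"ty": 0,"tz": 0,"rx": 0,"ry": 0,"rz": 0},
    {"tx": 0,"ty": 0,"tz": 0,"rx": 0,"ry": 0,"rz": 0},
    {"tx": 0,"ty": 0,"tz": 0,"rx": 0,"ry": 0,"rz": 0}
  ]
}}

```text
time: 9.7
tool_pos: [605.2, 143.2, 55.7]
tcp_rot: [3.14, 0.003, -0.028]
contact_force: [-4.1, -8.5, 5.7]
grip_width: 11.7
finger_force: 30.0
```

```bash
python3 - <<'E'
from h import *
o=bot.get_obs();print(o["tool_pos"],o["tcp_rot"],o["contact_force"],o["moment"],o["joint_positions"])
E
```

```text
[605.22171348 143.18720143  55.74561173] [ 3.13957939e+00  3.08605896e-03 -2.80972377e-02] [-4.06489013 -8.51726486  5.69768889] [-1.51769972  0.82416766 -0.12102527] [ 0.10996885  0.68684944  1.44212233 -0.00184636  1.01595542  1.7098346 ]
```

Call:
{"op": "carry_out", "data": {
  "plan": [
    {"tx": 0,"ty": 0,"tz": 0,"rx": 0,"ry": 0,"rz": -0.015},
    {"tx": 0,"ty": 0,"tz": 0,"rx": 0,"ry": 0,"rz": 0},
    {"tx": 0,"ty": 0,"tz": 0,"rx": 0,"ry": 0,"rz": 0}
  ]
}}

```text
time: 10.0
tool_pos: [605.2, 143.2, 55.7]
tcp_rot: [3.139, 0.003, -0.043]
contact_force: [-4.4, -7.8, 6.2]
grip_width: 11.9
finger_force: 30.0
```

Call:
{"op": "carry_out", "data": {
  "gripper": 0.6,
  "plan": [
    {"tx": 0,"ty": 0,"tz": 0,"rx": 0,"ry": 0,"rz": 0},
    {"tx": 0,"ty": 0,"tz": 0,"rx": 0,"ry": 0,"rz": 0},
    {"tx": 0,"ty": 0,"tz": 0,"rx": 0,"ry": 0,"rz": 0},
    {"tx": 0,"ty": 0,"tz": 0,"rx": 0,"ry": 0,"rz": 0},
    {"tx": 0,"ty": 0,"tz": 0,"rx": 0,"ry": 0,"rz": 0},
    {"tx": 0,"ty": 0,"tz": 0,"rx": 0,"ry": 0,"rz": 0}
  ]
}}

```text
time: 10.6
tool_pos: [606.6, 144.5, 55.7]
tcp_rot: [-3.142, 0.0, -0.043]
contact_force: [0.2, -0.5, -0.1]
grip_width: 36.5
finger_force: 0.0
```

Call:
{"op": "carry_out", "data": {
  "plan": [
    {"tx": 0,"ty": 0,"tz": 15,"rx": 0,"ry": 0,"rz": 0},
    {"tx": 0,"ty": 0,"tz": 35,"rx": 0,"ry": 0,"rz": 0},
    {"tx": 0,"ty": 0,"tz": 45,"rx": 0,"ry": 0,"rz": 0},
    {"tx": 0,"ty": 0,"tz": 40,"rx": 0,"ry": 0,"rz": 0},
    {"tx": 0,"ty": 0,"tz": 0,"rx": 0,"ry": 0,"rz": 0},
    {"tx": 0,"ty": 0,"tz": 0,"rx": 0,"ry": 0,"rz": 0}
  ]
}}

```text
time: 11.2
tool_pos: [606.9, 144.4, 191.7]
tcp_rot: [-3.141, -0.002, -0.043]
contact_force: [-0.7, -0.1, -0.2]
grip_width: 36.9
finger_force: 0.0
```

```bash
python3 - <<'E'
from h import *
import cv2,pickle
m=bot.camera_model("wrist");im=bot.capture("wrist");cv2.imwrite("pics/w4.png",im[:,:,::-1]);pickle.dump(m,open("w4.pkl","wb"))
o=bot.get_obs();print(o["tool_pos"],o["contact_force"],o["grip_width"],o["time"])
E
```

```text
[606.09609596 144.28303409 190.12990394] [-0.83057846 -0.81916475 -1.10156746] 36.5925310724197 11.25
```

View pics/w4.png

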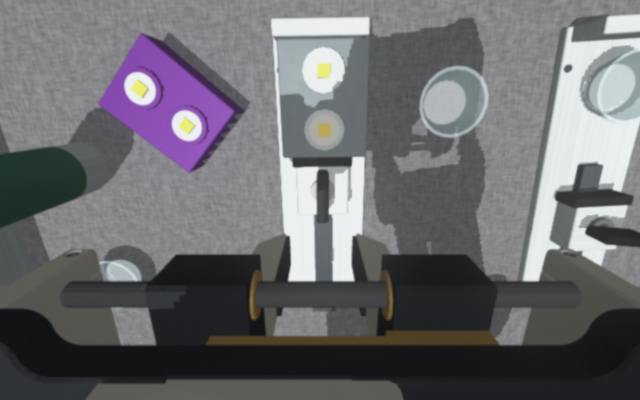

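The bar at (322,195) lies along the rail, the pad at (322,160) touches the plate at row 157, and the plate is against the fence. The spare jig looks untouched. Handing in.

```bash
python3 -c "
from plant import bot
print(bot.close_job())"
```

```text
the job is handed in; nothing more can be done
None
```

The lamp jig's stop is up against the lamp plate and locked with its knob bar along the rail, the plate still sits against its fence, the other jig was not touched, and I handed the job in at about 11 s (no verdict came back).

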